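Lock the strut pin with its R-clip

ROBOT

A 7-joint arm with a two-finger parallel gripper is mounted at the origin on the work surface. World frame = base frame: x ahead of the robot, y to its left, z up, the work surface at z = 0. Lengths are in m, angles in rad, forces in N, time in s.
With the tool pointing down it reaches from about 0.4 to 0.9 m from the base axis. Payload 5.5 kg.
Tool frame: the origin (TCP) lies on the centre line of the jaws, within the pads' length; the fingertips stand 11 mm ahead of it and the grasp point (between the pads) lies 8 mm behind it; z points along the fingers, y is the line along which they close (so a half turn about z gives the same grasp; the last joint's range is limited). The gripper opens to 85 mm and grips with 20 to 120 N. Pads are 22 mm wide; open, the fingers measure 114 mm over their backs; the gripper's body (76 mm by 85 mm) begins 54 mm behind the grasp point. The pads swing forward as they close: fully open they stand 13 mm farther back than shut.
Start: joints at [1.474, 0.501, -0.427, 1.55, 0.221, 1.138, -0.21], TCP at [0.229, -0.608, 0.208] pointing down, gripper open.
Joint ranges: [-2.88, 2.88], [-0.31, 2.03], [-1.54, 1.56], [0.2, 2.42], [-1.41, 4.55], [0.19, 2.02], [-2.57, 2.57]. Speed limits (rad/s): [2.57, 2.57, 3.14, 3.14, 3.14, 3.14, 3.14].

INTERFACE

Orientations are given as [roll, pitch, yaw] about the fixed x, y, z axes, in that order (R = Rz(yaw) Ry(pitch) Rx(roll)).
In Python, from station import sensors, cams, finish_job, find_in, place_of gives the robot as it stands. The module is installed in compiled form; this text tells all that it offers.
- The arm moves only by the shell command python3 -m pendant 'ROWS' [OPENING] [FORCE]. ROWS is a JSON object of lists of equal length, an entry for each row: "translation": the shift along the tool's x, y, z in m, a list of three; "delta_rot": the turn, a rotation vector about the tool's x, y, z in degrees, a list of three. A call has 1 to 20 rows; each row shifts and turns the commanded pose from where the row before left it, along the tool's axes as they then stand; what a row does not reach is not made up. A row lasts 1/12 s, in which the tool goes at most 41.7 mm and 7.16 degrees, less where a joint would pass 70% of its speed; a pose out of reach is approached as far as the arm can. A call with a gripper value outside its range is refused whole. OPENING is the closure, from 0 (fully open) to 1 (shut), set as the call begins (- or left out, the last holds). The fingers move at their own pace and stop on an object; FORCE is the grip in N (left out, the last holds). Time passes only in rows, so rows that do not move let the fingers close. It gives the time, the measured TCP pose, the force, the opening and the grip force at its end, in the units of the state.
- sensors.get_obs(): the state, without advancing time (a new reading comes with each control period).
- cams.grab_frame(name): name is "side" or "top" or "wrist"; returns the picture (480x640x3 uint8, red, green, blue); there is no depth.
- cams.camera_model(name): a dict with "K" (3x3 intrinsics, pixels), "extrinsics" (4x4, takes a point from camera to world coordinates); the wrist camera has in their place "tool_from_camera" (4x4, takes a point from camera to tool coordinates, whose origin is the TCP and whose axes are the flange's). Camera axes: x right, y down, z forward; pixel columns grow to the right and rows downward; lengths in m; the calibration is good to about 2 mm. A picture is of the moment at which its call begins: read the wrist's pose just before it. camera_model takes no time and is no camera call.
- finish_job(): hands the job in; it is judged then, once.
Trained networks look in the newest picture that a camera, given by its name, has taken for a name from the list of things; names that differ only in an ending like _2 or _b are one class to them, and where a whole thing is asked for, a point or a joint stands for the part that bears it (a point fixed in the world has none). Each returns a list of dicts, best first, with "score" (0 to 1); they miss things now and then, are a little off and sometimes report something else, mostly with a low value. They report only what shows in the picture. A call takes as long as a camera call. They do not tell look-alikes from the thing itself.
- find_in(camera, query): "at" ([x, y, z] in m, in the coordinates of the camera as it stood for that picture, good to about 4 mm: the middle of the surface that is visible of it).
- place_of(camera, query): "at" ([x, y, z] in m, in the coordinates of the camera as it stood for that picture, good to about 4 mm: a listed point, or the origin of a listed thing).
The state is a dict: "clock": time; "joint_positions": joint angles; "qd": joint speeds; "joint_torque": joint torques, N m; "position": TCP position; "tool_rot": TCP orientation; "wrist_force": force on the tool from outside, world axes, zero at the start; "wrist_torque": the same for the moment, N m; "width": finger opening in m; "grip_force": force on a finger pad.
Only numpy, scipy, OpenCV 4.12 (cv2) and the standard library are available. Lean on these libraries where they do the work, as an engineer would, in place of code of your own. Each camera call takes 0.05 s, during which the arm holds its last target. There are 200 camera calls.

TASK

Lock the bare strut pin on the grey bracket: take the big R-clip with the orange tab out of the rack and push its straight leg down through the hole in the pin until the sprung bow snaps over the pin and the clip is fully home, then let go. Leave the small green clip in its slot.

Things in the scene. Friction and masses are not known exactly. Their poses are not given: they have to be found in the camera images.
- clip_grip (a point): Big R-clip (85 g), leg down in a slot of a black rack (66 mm high, 3 slots 80 mm apart along the rack's y). Orange tab 44 (x) x 14 (y) x 52 mm tall; pinch the 14 mm. Point: on the leg's axis, 30 mm above the tab's underside, which rests on the rack. z up, x towards the bow. Leg 6 mm thick, tapered tip 56 mm below the underside.
- bow (a joint): Spring opening of the big clip's bow, rad: 0 relaxed, about 0.17 as it rides over the pin, near 0 again once snapped over; needs about 5 to 15 N of push. Bow: 5 mm wire on the clip's +x side, 20 mm from the leg at the tab, waist 14 mm from the leg's axis 27 mm below the underside, flared end 24 mm out, 47 mm below.
- pin_hole (a point): Hole centre, level with the top of the bare 32 mm steel pin (axis 85 mm up, fixed). y along the pin to the fork (cheek 45 mm off, 5 mm above the pin), x across, z up. Hole vertical, through, 11 mm square, mouth 20 mm. Clip's y goes along the pin, bow either side. Home: clip_grip 26.5 mm above this point, tab on the mouth's edges. The pin 190 mm along +x already wears a grey clip.
- small_grip (a point): Small R-clip with a green tab (28 x 13 x 40 mm) in another slot of the rack, to be left there; the point is the middle of its tab. The third slot holds a blue T-handled hex key, its 80 mm handle along the slot, top 53 mm above the rack.
There are look-alikes about, which are no part of the job. Of the things shaped like the part that bears clip_grip, the orange one is meant.

How it is judged:
By the outcome, as a careful person would: the job done as asked, in the order asked, and still so for the second after the job is handed in, with the robot touching nothing.
It also fails if it takes over 38 s, if anything falls off the work surface, if the arm or the gripper's body presses on something with over 40 N, if the wrist force passes 120 N, or if a joint passes its speed limit or range.

## Working session

There is one attempt and no reset: what is moved stays moved. The work goes in short steps, Python scripts to look and compute and a shell command to move; the robot and the scene stay as the last step left them, time stands still between calls to the robot, and variables do not carry over. Pictures are saved under pics/ and viewed, at most 10 in all, crops included, and the job is handed in when it is done.

```bash
mkdir -p pics; cat > h.py <<'E'
import numpy as np, cv2
from station import sensors,cams,find_in,place_of
from scipy.spatial.transform import Rotation as R
def T():
    s=sensors.get_obs(); M=np.eye(4); M[:3,:3]=R.from_euler('xyz',s['tool_rot']).as_matrix(); M[:3,3]=s['position']; return M
def ext(n):
    m=cams.camera_model(n); return (T()@np.array(m['tool_from_camera']) if n=='wrist' else np.array(m['extrinsics'])),np.array(m['K'])
def look(n,qs=(),save=None,fs=('p',)):
    E,K=ext(n); im=cams.grab_frame(n)
    if save: cv2.imwrite('pics/'+save,cv2.cvtColor(im,cv2.COLOR_RGB2BGR))
    for q in qs:
        for f in fs:
            for d in (place_of if f=='p' else find_in)(n,q)[:4]:
                a=np.array(d['at']); p=K@a
                print(n,f,q,round(d['score'],2),(E[:3,:3]@a+E[:3,3]).round(4),(p[:2]/p[2]).round(),{k:v for k,v in d.items() if k not in('at','score')})
    return im,E,K
E
python3 - <<'E'
from h import *
s=sensors.get_obs(); print(s['position'],s['tool_rot'],s['clock'],s['width'])
for n in('top','side'): look(n,['clip_grip','pin_hole','small_grip'],n+'0.png')
E
```

```text
[ 0.22855688 -0.60768281  0.2073414 ] [-3.13960614e+00 -8.45723020e-05  3.59847029e-01] 0.0 0.0850787550435642
top p clip_grip 0.71 [ 0.5138 -0.2153  0.0966] [382. 211.] {}
top p clip_grip 0.64 [ 0.3835 -0.3664  0.0081] [447. 272.] {}
top p pin_hole 0.56 [0.5011 0.1897 0.1034] [189. 220.] {}
top p pin_hole 0.32 [ 0.5169 -0.2964  0.0851] [420. 209.] {}
top p small_grip 0.49 [ 0.5171 -0.2993  0.0893] [421. 209.] {}
side p clip_grip 0.81 [ 0.5162 -0.2168  0.0962] [367. 330.] {}
side p clip_grip 0.65 [ 0.3871 -0.3656  0.0069] [293. 469.] {}
side p clip_grip 0.6 [ 0.3898 -0.1605  0.0028] [281. 344.] {}
side p pin_hole 0.74 [0.5018 0.1921 0.1034] [317. 157.] {}
side p small_grip 0.73 [ 0.5171 -0.3009  0.0851] [380. 385.] {}
```

View pics/top0.png

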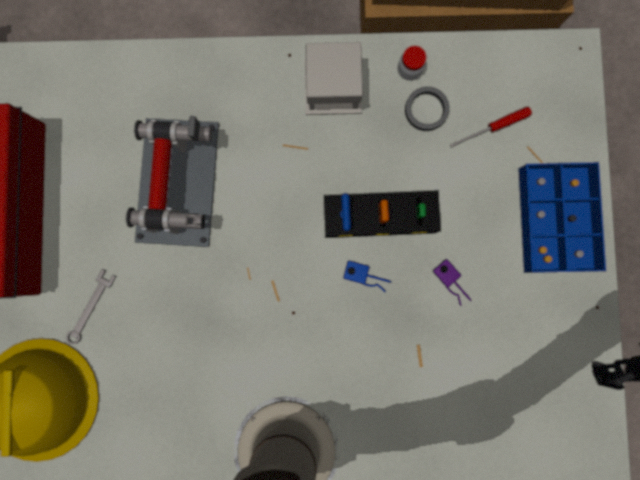

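View pics/side0.png

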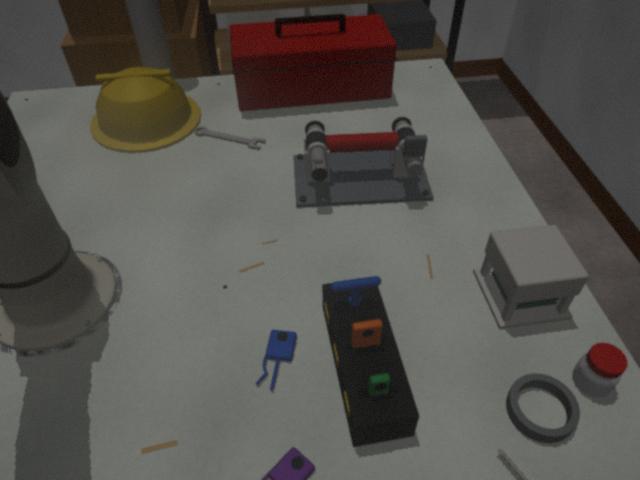

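The orange tab is at top (384,211) and side (367,333). It could be confused with the green clip in the rack (422,210), the loose blue clip (357,272), the loose purple clip (447,272) and the grey clip already on the far pin (193,128). I'm choosing the orange one in the middle slot. The bare pin is the near one, at top (189,220).

```bash
cat >> h.py <<'E'
def plan(p,yaw,grasp=True):
    "tool-frame shift (current axes) bringing grasp point/TCP to p, turn about tool z"
    M=T(); s=sensors.get_obs(); p=np.array(p,float)
    Rt=R.from_euler('xyz',[np.pi,0,yaw]).as_matrix()
    t=p+Rt[:,2]*0.008 if grasp else p
    d=R.from_matrix(M[:3,:3].T@Rt).as_rotvec(degrees=True)
    print('clock',s['clock'],'tcp',M[:3,3].round(4),'shift mm',(M[:3,:3].T@(t-M[:3,3])*1000).round(1),'rot',d.round(2),'w',s['width'],'F',np.round(s['wrist_force'],1))
E
python3 - <<'E'
from h import *
print(np.array(cams.camera_model('wrist')['tool_from_camera']).round(3), cams.camera_model('wrist')['K'])
plan([.514,-.216,.23],.03)
plan([.47,-.216,.23],.03)
E
python3 -c "
import cv2
i=cv2.imread('pics/side0.png')[270:440,310:430];j=cv2.imread('pics/top0.png')[170:255,310:450]
cv2.imwrite('pics/c1.png',cv2.hconcat([cv2.resize(i,(400,560)),cv2.resize(j,(400,560),interpolation=2)]))"
```

```text
[[ 0.    -0.96  -0.28   0.072]
 [ 1.     0.     0.001  0.   ]
 [-0.001 -0.28   0.96  -0.165]
 [ 0.     0.     0.     1.   ]] [[428.37708882   0.         318.96258294]
 [  0.         428.37708882 230.22805592]
 [  0.           0.           1.        ]]
clock 0.4 tcp [ 0.2289 -0.6083  0.2083] shift mm [ 405.  -266.8  -13.6] rot [-0.02 -0.   18.9 ] w 0.08530331568833129 F [ 0.4  0.5 -0.5]
clock 0.4 tcp [ 0.2289 -0.6083  0.2083] shift mm [ 363.8 -282.2  -13.6] rot [-0.02 -0.   18.9 ] w 0.08530331568833129 F [ 0.4  0.5 -0.5]
```

View pics/c1.png

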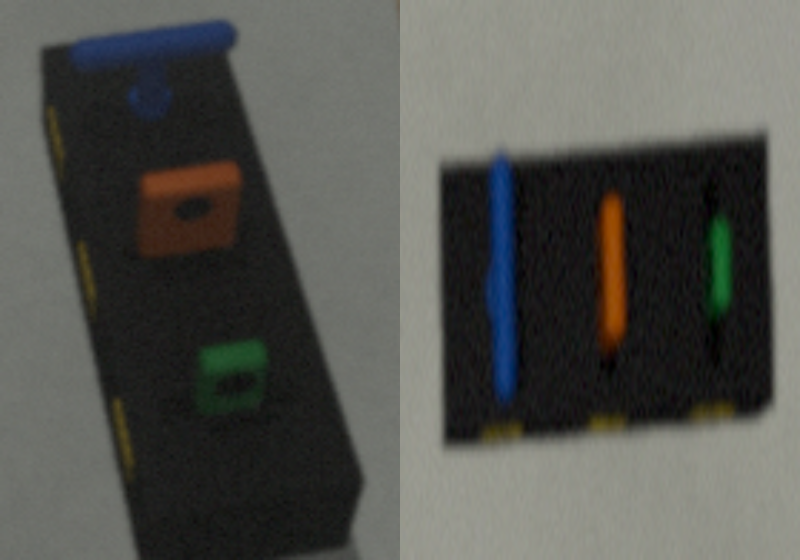

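The crop confirms an upright orange tab in the middle slot, between the blue T-handle and the smaller green tab.

```bash
python3 -m pendant '{"translation":[[0.031,-0.0205,-0.001],[0.031,-0.0205,-0.001],[0.031,-0.0205,-0.001],[0.031,-0.0205,-0.001],[0.031,-0.0205,-0.001],[0.031,-0.0205,-0.001],[0.031,-0.0205,-0.001],[0.031,-0.0205,-0.001],[0.031,-0.0205,-0.001],[0.031,-0.0205,-0.001],[0.031,-0.0205,-0.001],[0.031,-0.0205,-0.001],[0.031,-0.0205,-0.001],[0,0,0],[0,0,0],[0,0,0],[0,0,0],[0,0,0]],"delta_rot":[[0,0,0],[0,0,0],[0,0,0],[0,0,0],[0,0,0],[0,0,0],[0,0,0],[0,0,0],[0,0,0],[0,0,0],[0,0,0],[0,0,0],[0,0,0],[0,0,6.3],[0,0,6.3],[0,0,6.3],[0,0,0],[0,0,0]]}' 0.3
python3 - <<'E'
from h import *
im,E,K=look('wrist',['clip_grip','small_grip'],'w1.png')
E
```

```text
clock: 1.9
position: [0.5123, -0.217, 0.2215]
tool_rot: [3.141, -0.0, 0.033]
wrist_force: [-0.0, -0.3, -0.3]
width: 0.0597
grip_force: 0.0
wrist p clip_grip 0.93 [ 0.3894 -0.1584  0.0055] [255. 311.] {}
wrist p clip_grip 0.93 [ 0.3815 -0.3629  0.0039] [461. 323.] {}
wrist p clip_grip 0.81 [ 0.5096 -0.2208  0.0946] [324. 217.] {}
wrist p clip_grip 0.48 [ 0.517  -0.2976  0.0853] [431. 207.] {}
wrist p small_grip 0.96 [ 0.5182 -0.2971  0.0843] [430. 205.] {}
wrist p small_grip 0.55 [ 0.5117 -0.2175  0.0977] [319. 215.] {}
```

View pics/w1.png

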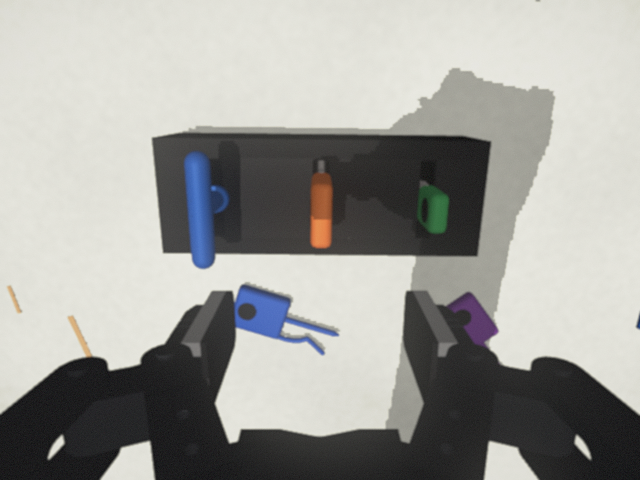

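The wrist view shows the orange tab at columns 311–332, rows 172–247. The metal bow is just above it at (320,165), so it's on the +x side. Next I'm fitting the tab's pose from its colour.

```bash
cat >> h.py <<'E'
def orange(im,E,K,z,roi=None):
    h=cv2.cvtColor(im,cv2.COLOR_RGB2HSV); m=((h[...,0]>3)&(h[...,0]<18)&(h[...,1]>150)&(h[...,2]>60)).astype(np.uint8)
    n,l,st,c=cv2.connectedComponentsWithStats(m); k=1+np.argmax(st[1:,4])
    v,u=np.nonzero(l==k); rays=(E[:3,:3]@np.linalg.inv(K)@np.array([u,v,np.ones(len(u))])).T
    P=E[:3,3]+rays*((z-E[2,3])/rays[:,2])[:,None]
    r=cv2.minAreaRect((P[:,:2]*1000).astype(np.float32)); print('px',st[k],'rect mm',r,'corners',cv2.boxPoints(r).round(1).tolist())
    return u,v
E
python3 - <<'E'
from h import *
im,E,K=look('wrist'); print(E[:3,3]); orange(im,E,K,.118)
im,E,K=look('top'); print(E[:3,3]); orange(im,E,K,.118)
E
```

```text
[ 0.58438925 -0.21468256  0.38625117]
px [ 310  174   22   74 1452] rect mm ((518.9050903320312, -218.11692810058594), (48.35609436035156, 13.602836608886719), 1.5195605754852295) corners [[494.6000061035156, -212.0], [494.8999938964844, -225.60000610351562], [543.2999877929688, -224.3000030517578], [542.9000244140625, -210.6999969482422]]
[ 0.37920052 -0.08755454  1.20352944]
px [380 207   9  16  95] rect mm ((503.6517028808594, -214.56748962402344), (30.125944137573242, 16.553876876831055), 9.503975868225098) corners [[487.3999938964844, -208.89999389648438], [490.20001220703125, -225.1999969482422], [519.9000244140625, -220.1999969482422], [517.0999755859375, -203.89999389648438]]
```

```bash
python3 -m pendant '{"translation":[[0.001,0.0005,0.03],[0,0,0.03],[0,0,0.03],[0,0,0.025],[0,0,0.018],[0,0,0],[0,0,0]],"delta_rot":[[0,0,0],[0,0,0],[0,0,0],[0,0,0],[0,0,0],[0,0,0],[0,0,0]]}' && python3 -m pendant '{"translation":[[0,0,0],[0,0,0],[0,0,0],[0,0,0],[0,0,0],[0,0,0],[0,0,0],[0,0,0]],"delta_rot":[[0,0,0],[0,0,0],[0,0,0],[0,0,0],[0,0,0],[0,0,0],[0,0,0],[0,0,0]]}' 1 80
```

```text
clock: 2.73
position: [0.5125, -0.2172, 0.0878]
tool_rot: [-3.14, 0.002, 0.03]
wrist_force: [-0.4, 0.7, 0.0]
width: 0.0596
grip_force: 0.0
clock: 3.4
position: [0.5142, -0.2181, 0.09]
tool_rot: [3.14, -0.002, 0.03]
wrist_force: [-1.4, -0.6, 6.3]
width: 0.0112
grip_force: 78.3
```

```bash
python3 -m pendant '{"translation":[[0,0,-0.01],[0,0,-0.02],[0,0,-0.03],[0,0,-0.03],[0,0,-0.03],[0,0,-0.03],[0,0,0],[0,0,0]],"delta_rot":[[0,0,0],[0,0,0],[0,0,0],[0,0,0],[0,0,0],[0,0,0],[0,0,0],[0,0,0]]}'
python3 - <<'E'
from h import *
im,E,K=look('side',['clip_grip','pin_hole'],'s2.png')
cv2.imwrite('pics/s2c.png',cv2.resize(cv2.cvtColor(im[130:380,250:490],cv2.COLOR_RGB2BGR),(576,600),interpolation=2))
im,E,K=look('wrist',['clip_grip'],'w2.png')
plan([.502,.191,.22],.03)
E
```

```text
clock: 4.07
position: [0.5146, -0.2179, 0.2413]
tool_rot: [3.139, -0.004, 0.03]
wrist_force: [0.6, -0.6, -1.4]
width: 0.0106
grip_force: 78.5
side p clip_grip 0.8 [ 0.5142 -0.2175  0.2485] [372. 261.] {}
side p clip_grip 0.64 [0.5075 0.1924 0.1014] [320. 158.] {}
side p clip_grip 0.6 [ 0.3891 -0.1637  0.0038] [281. 345.] {}
side p clip_grip 0.56 [ 0.3886 -0.3645  0.0064] [294. 468.] {}
side p pin_hole 0.61 [0.5038 0.1922 0.1043] [318. 157.] {}
wrist p clip_grip 0.95 [ 0.3847 -0.3607  0.0046] [455. 312.] {}
wrist p clip_grip 0.84 [ 0.5094 -0.2172  0.2435] [318. 298.] {}
wrist p clip_grip 0.7 [ 0.3919 -0.1592  0.0089] [258. 302.] {}
clock 4.3167 tcp [ 0.5122 -0.2172  0.237 ] shift mm [   2.1 -408.3   25.6] rot [-0.08  0.14  0.  ] w 0.010850339674950514 F [-0.1 -0.2 -0.9]
```

View pics/s2c.png

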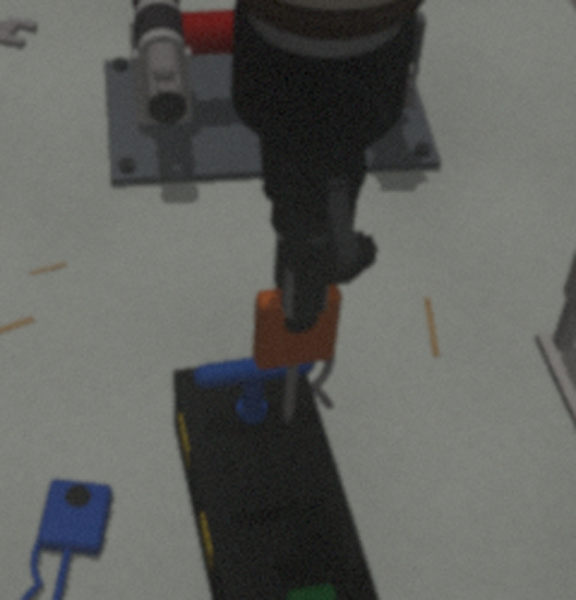

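The clip is held upright and clear of the rack. The leg tip is at about (370,306) and the leg meets the tab at about (372,282); the green clip is undisturbed. I'm moving beside the pin to look at the hole.

```bash
python3 -m pendant '{"translation":[[-0.005,-0.037,0],[-0.005,-0.037,0],[-0.005,-0.037,0],[-0.005,-0.037,0],[-0.005,-0.037,0],[-0.005,-0.037,0],[-0.005,-0.037,0],[-0.005,-0.037,0],[-0.005,-0.037,0],[-0.005,-0.037,0],[-0.005,-0.037,0],[0,0,0],[0,0,0],[0,0,0],[0,0,0]],"delta_rot":[[0,0,0],[0,0,0],[0,0,0],[0,0,0],[0,0,0],[0,0,0],[0,0,0],[0,0,0],[0,0,0],[0,0,0],[0,0,0],[0,0,0],[0,0,0],[0,0,0],[0,0,0]]}'
python3 - <<'E'
from h import *
im,E,K=look('wrist',['pin_hole','clip_grip'],'w3.png')
look('side',['pin_hole','clip_grip'],'s3.png')
plan([.502,.191,.22],-.04)
E
```

```text
clock: 5.57
position: [0.4461, 0.1861, 0.2377]
tool_rot: [3.141, 0.001, 0.028]
wrist_force: [-0.0, 0.3, -1.6]
width: 0.0109
grip_force: 78.6
wrist p pin_hole 0.71 [0.5016 0.1872 0.1023] [319. 131.] {}
wrist p clip_grip 0.85 [0.4422 0.1832 0.2431] [326. 300.] {}
side p pin_hole 0.69 [0.506  0.1928 0.1052] [319. 156.] {}
side p clip_grip 0.76 [0.4493 0.1862 0.2436] [287.  98.] {}
side p clip_grip 0.73 [ 0.39   -0.3671  0.0029] [296. 471.] {}
side p clip_grip 0.7 [ 0.3901 -0.1599  0.0049] [281. 343.] {}
clock 5.8667 tcp [0.4464 0.1869 0.2384] shift mm [55.7 -2.6 26.4] rot [ 0.01 -0.    3.92] w 0.010455718838662672 F [-0.9 -1.  -1.8]
```

View pics/w3.png

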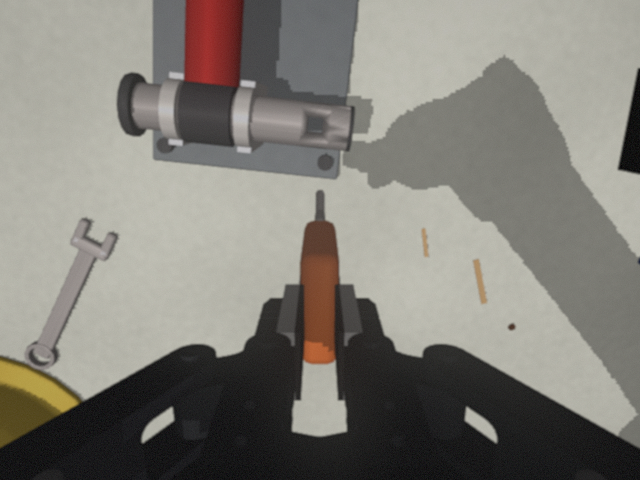

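The wrist view shows the bare pin running from (130,104) to (345,128), with the square hole mouth at about (318,123). The clip is at (320,290). I'm back-projecting these points to get the pin yaw and hole position.

```bash
python3 - <<'E'
from h import *
E,K=ext('wrist')
def bp(E,K,u,v,ax,val):
    r=E[:3,:3]@np.linalg.inv(K)@[u,v,1]; return E[:3,3]+r*(val-E[ax,3])/r[ax]
a=bp(E,K,150,104,2,.101);b=bp(E,K,345,128,2,.101);print('pin',a.round(4),b.round(4),'yaw',np.arctan2(-(a-b)[0],(a-b)[1]))
print('hole',bp(E,K,318,123,2,.101).round(4))
S,KS=ext('side')
print('earlier tip/root (tcp .5122,-.2172,.237)',bp(S,KS,370.4,305.8,1,-.2172).round(4),bp(S,KS,372.1,282.5,1,-.2172).round(4))
c=cv2.cvtColor(cv2.imread('pics/w3.png')[80:200,250:390],4); c2=cv2.imread('pics/s3.png')[60:210,220:400]
cv2.imwrite('pics/c3.png',cv2.hconcat([cv2.resize(cv2.imread('pics/w3.png')[80:200,250:390],(400,480)),cv2.resize(c2,(400,480))]))
E
```

```text
pin [0.5162 0.3031 0.101 ] [0.5042 0.1705 0.101 ] yaw -0.09032612704721878
hole [0.507  0.1891 0.101 ]
earlier tip/root (tcp .5122,-.2172,.237) [ 0.5181 -0.2172  0.1543] [ 0.5171 -0.2172  0.2053]
```

View pics/c3.png

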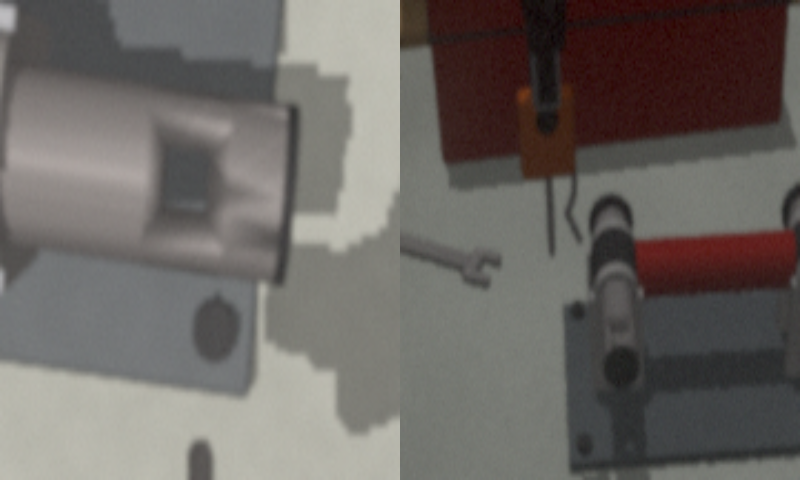

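The left crop shows the hole throat at wrist px (315,124.5) and the leg tip at (320,191). The right crop shows the leg from (287,116) to (288.4,139), with the hole at about (319,160).

```bash
cat >> h.py <<'E'
def bp(E,K,u,v,ax,val):
    r=E[:3,:3]@np.linalg.inv(K)@[u,v,1]; return (E[:3,3]+r*(val-E[ax,3])/r[ax]).round(4)
E
python3 - <<'E'
from h import *
t=T()[:3,3]; print(t)
E,K=ext('wrist')
print('W hole',bp(E,K,314.8,124.5,2,.096),'tip',bp(E,K,320,193,2,t[2]-.08),'root',bp(E,K,320,222,2,t[2]-.024))
E,K=ext('side')
for y in(.185,.188): print('S tip',bp(E,K,288.4,138.8,1,y),'root',bp(E,K,287.05,116.2,1,y))
print('S hole',bp(E,K,319,160,2,.1))
E
```

```text
[0.44636041 0.18686941 0.23839565]
W hole [0.5057 0.1913 0.096 ] tip [0.4698 0.1869 0.1584] root [0.4675 0.187  0.2144]
S tip [0.4479 0.185  0.1585] root [0.4481 0.185  0.2074]
S tip [0.4481 0.188  0.1564] root [0.4483 0.188  0.2054]
S hole [0.5058 0.1878 0.1   ]
```

```bash
python3 - <<'E'
from h import *
plan([.504,.190,.205],-.088,False)
E
```

```text
clock 5.8667 tcp [0.4464 0.1869 0.2384] shift mm [57.7 -1.5 33.4] rot [ 0.01 -0.    6.67] w 0.010455718838662672 F [-0.9 -1.  -1.8]
```

```bash
python3 -m pendant '{"translation":[[0.0288,-0.0007,0],[0.0288,-0.0007,0],[0,0,0],[0,0,0.016],[0,0,0.017],[0,0,0],[0,0,0],[0,0,0]],"delta_rot":[[0,0,0],[0,0,0],[0,0,6.65],[0,0,0],[0,0,0],[0,0,0],[0,0,0],[0,0,0]]}'
python3 - <<'E'
from h import *
im,E,K=look('side',['pin_hole','clip_grip'],'s4.png')
im2,_,_=look('wrist',['clip_grip','pin_hole'],'w4.png')
a=cv2.resize(im[60:200,250:380],(400,430)); b=cv2.resize(im2[120:390,195:445],(400,430))
cv2.imwrite('pics/c4.png',cv2.cvtColor(cv2.hconcat([a,b]),4))
plan([.504,.190,.205],-.088,False)
E
```

```text
clock: 6.53
position: [0.504, 0.1909, 0.2062]
tool_rot: [-3.141, -0.001, -0.086]
wrist_force: [0.6, -0.3, -0.4]
width: 0.0107
grip_force: 78.6
side p pin_hole 0.63 [0.5048 0.1929 0.1042] [318. 157.] {}
side p clip_grip 0.91 [0.5033 0.1913 0.2115] [317. 110.] {}
side p clip_grip 0.86 [ 0.3892 -0.3653  0.0049] [295. 469.] {}
side p clip_grip 0.82 [ 0.3898 -0.1629  0.0049] [281. 344.] {}
side p clip_grip 0.22 [ 0.5183 -0.3014  0.0877] [381. 384.] {}
wrist p clip_grip 0.59 [0.5008 0.1904 0.2126] [322. 300.] {}
wrist p pin_hole 0.95 [0.5019 0.1899 0.1049] [321. 226.] {}
clock 6.8333 tcp [0.504  0.1908 0.2061] shift mm [0.1 0.8 1.1] rot [-0.01 -0.07  0.1 ] w 0.010778399074414548 F [ 0.3  0.2 -0.9]
```

View pics/c4.png

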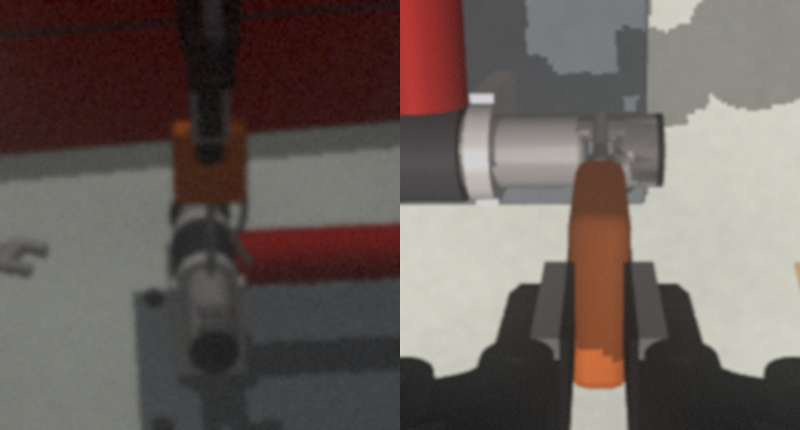

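The leg lines up with the pin hole in both views: column 211 against the pin centre at 212 in the side crop, 601 against 603 in the wrist crop. Yaw matches too, so I'm lowering gently.

```bash
python3 -m pendant '{"translation":[[0,0,0.01],[0,0,0.008],[0,0,0.008],[0,0,0.008],[0,0,0.008],[0,0,0]],"delta_rot":[[0,0,0],[0,0,0],[0,0,0],[0,0,0],[0,0,0],[0,0,0]]}'
python3 - <<'E'
from h import *
im,E,K=look('side',['pin_hole','clip_grip'],'s5.png')
plan([.504,.190,.1225],-.088,False)
E
```

```text
clock: 7.33
position: [0.5022, 0.1902, 0.1611]
tool_rot: [3.14, 0.003, -0.086]
wrist_force: [-0.9, -0.6, -0.9]
width: 0.0107
grip_force: 78.6
side p pin_hole 0.91 [0.5054 0.1909 0.1018] [319. 158.] {}
side p clip_grip 0.75 [ 0.388  -0.368   0.0055] [294. 471.] {}
side p clip_grip 0.68 [ 0.3907 -0.1635  0.0045] [282. 345.] {}
side p clip_grip 0.62 [0.5038 0.1908 0.1648] [317. 131.] {}
clock 7.4833 tcp [0.5036 0.191  0.1633] shift mm [ 0.5  1.  40.8] rot [-0.01  0.01  0.12] w 0.010565379787664869 F [ 0.2 -0.4 -0.9]
```

No contact force with the tip about 19 mm below the pin top, so the leg is in the hole. Pushing down over the pin.

```bash
python3 -m pendant '{"translation":[[0,0,0.006],[0,0,0.006],[0,0,0.006],[0,0,0.006],[0,0,0.006],[0,0,0.004],[0,0,0]],"delta_rot":[[0,0,0],[0,0,0],[0,0,0],[0,0,0],[0,0,0],[0,0,0],[0,0,0]]}'
```

```text
clock: 8.07
position: [0.5034, 0.1904, 0.1282]
tool_rot: [3.141, 0.001, -0.086]
wrist_force: [2.7, 0.5, -4.4]
width: 0.0106
grip_force: 78.2
```

```bash
python3 -m pendant '{"translation":[[0,0,0.003],[0,0,0.003],[0,0,0.002],[0,0,0]],"delta_rot":[[0,0,0],[0,0,0],[0,0,0],[0,0,0]]}'
python3 - <<'E'
from h import *
im,E,K=look('side',['clip_grip','bow'],'s6.png'); plan([.504,.190,.1225],-.088,False)
E
```

```text
clock: 8.4
position: [0.503, 0.1909, 0.1213]
tool_rot: [3.141, 0.001, -0.086]
wrist_force: [-0.4, 0.1, 1.8]
width: 0.0105
grip_force: 79.1
side p clip_grip 0.98 [ 0.3881 -0.3662  0.0052] [294. 469.] {}
side p clip_grip 0.94 [ 0.3947 -0.1607  0.0032] [284. 343.] {}
side p clip_grip 0.63 [0.5046 0.1925 0.1271] [318. 147.] {}Traceback (most recent call last):
  File "<stdin>", line 2, in <module>
  File "h.py", line 13, in look
    for d in (place_of if f=='p' else find_in)(n,q)[:4]:
             ~~~~~~~~~~~~~~~~~~~~~~~~~~~~~~~~~^^^^^
ValueError: it knows: clip_grip, pin_hole, small_grip
```

```bash
python3 -m pendant '{"translation":[[0,0,0.002],[0,0,0.002],[0,0,0.001],[0,0,0]],"delta_rot":[[0,0,0],[0,0,0],[0,0,0],[0,0,0]]}'
```

```text
clock: 8.83
position: [0.5046, 0.192, 0.1204]
tool_rot: [3.141, -0.003, -0.086]
wrist_force: [-8.3, -3.9, 32.3]
width: 0.0107
grip_force: 83.1
```

It's seated on the mouth, with 32 N of resistance and no further travel. I'm relaxing the push and opening partway, since the fork cheek is close.

```bash
python3 -m pendant '{"translation":[[0,0,-0.002],[0,0,-0.002],[0,0,0]],"delta_rot":[[0,0,0],[0,0,0],[0,0,0]]}' && python3 -m pendant '{"translation":[[0,0,0],[0,0,0],[0,0,0],[0,0,0],[0,0,0]],"delta_rot":[[0,0,0],[0,0,0],[0,0,0],[0,0,0],[0,0,0]]}' 0.6 && python3 -m pendant '{"translation":[[0,0,-0.01],[0,0,-0.02],[0,0,-0.03],[0,0,-0.03],[-0.03,0,-0.03],[-0.03,0,0],[0,0,0],[0,0,0]],"delta_rot":[[0,0,0],[0,0,0],[0,0,0],[0,0,0],[0,0,0],[0,0,0],[0,0,0],[0,0,0]]}'
python3 - <<'E'
from h import *
im,E,K=look('side',['clip_grip'],'s7.png')
im2,_,_=look('wrist',['clip_grip','pin_hole'],'w7.png')
a=cv2.resize(im[90:220,260:430],(400,306)); b=cv2.resize(im2[40:346,120:520],(400,306))
cv2.imwrite('pics/c7.png',cv2.cvtColor(cv2.hconcat([a,b]),4))
E
```

```text
clock: 9.08
position: [0.5037, 0.191, 0.1211]
tool_rot: [-3.141, -0.001, -0.086]
wrist_force: [-1.0, 0.4, 7.7]
width: 0.011
grip_force: 79.7
clock: 9.5
position: [0.5034, 0.1907, 0.12]
tool_rot: [3.142, 0.001, -0.086]
wrist_force: [-0.2, 0.5, -0.1]
width: 0.0341
grip_force: 0.0
clock: 10.17
position: [0.4435, 0.1962, 0.2411]
tool_rot: [3.14, -0.002, -0.084]
wrist_force: [0.5, 0.1, -0.7]
width: 0.0342
grip_force: 0.0
side p clip_grip 0.96 [ 0.3898 -0.3656  0.0021] [296. 470.] {}
side p clip_grip 0.86 [0.5066 0.1915 0.126 ] [319. 148.] {}
side p clip_grip 0.61 [ 0.3892 -0.1653  0.0049] [281. 345.] {}
side p clip_grip 0.21 [ 0.5163 -0.2993  0.0855] [379. 384.] {}
wrist p clip_grip 0.77 [0.4993 0.1864 0.1275] [326. 134.] {}
wrist p pin_hole 0.85 [0.5022 0.1907 0.1029] [319. 128.] {}
```

View pics/c7.png

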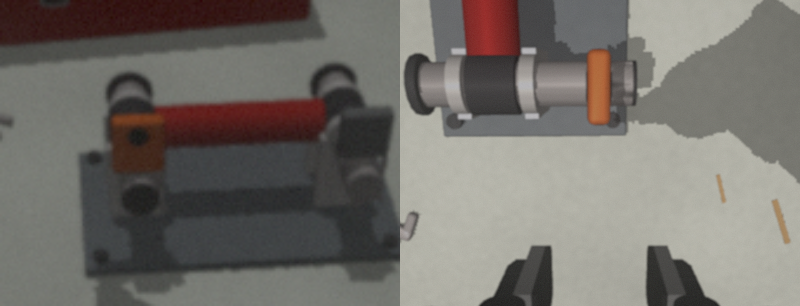

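The orange clip stands upright on the bare pin (wrist crop (597,87)). Its grip point is at z ≈ 0.127, against 0.1275 when home, and the gripper is clear.

```bash
python3 -c "from station import finish_job; print(finish_job())"
```

```text
the job is handed in; nothing more can be done
None
```

The orange R-clip is on the bare pin, pushed down until it met firm resistance and then released, and the job was handed in at about 10 s. The bow's snap was inferred from the push forces and the clip's final height, not seen directly. The green clip was left in its slot.

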